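# Hold the long glass cell in the photometer's light path

## Task

Slide the photometer's black hood (the one with a knob on top) fully open, then lift the long glass cell out of the cell stand, gripping it by its two broad frosted faces only and never touching its clear end windows or its stopper. Lower it upright into the gap between the two housings, with its windows facing the two lenses, and hold it still there, centred in the light path, touching neither the housings nor the base. Finish while still holding it; leave the hood open, and leave the square cell and the dropper bottle where they are.

Things in the scene. Friction and masses are not known exactly. Their poses are not given: they have to be found in the camera images.
- photometer: Fixed bench photometer. Origin: on the table under the middle of its gap, z up. Aluminium base plate (76 mm in x, y -135 to +115 mm, top at 8 mm) with two white housings, 50 mm wide in x, 66 mm high: lamp at y +35 to +105, detector at y -35 to -125 mm. In the 70 mm gap each housing has a lens ring 5 mm deep, 22 mm wide. Light runs along y, 42 mm above the table.
- beam (a point): Middle of the light path: in the centre of the gap, on the line between the two lenses, 42 mm above the table; axes as the photometer's (light along y). Keep clear of the furniture beside it: a monitor panel beyond on the left (nearest corner about x 0.58, y 0.385, from 0.24 m above the table up) and a microscope on the right (foot at y below 0.23, upper parts below 0.18, in x 0.16 to 0.56).
- hood (a joint): Hood: black inverted U (66 mm in x, 78 mm in y, top 71 mm above the table) round the gap's top, front and back. Value in m along the photometer's -y: 0 closed, 0 to 0.012 at the start, 0.080 end stop, fully open (over the detector, its near edge 41 mm from the middle of the gap). Slides with 1.5 N friction, stays where left.
- hood_knob (a point): On the axis of the steel knob on the middle of the hood, 86 mm above the table; it moves with the hood, axes as the photometer's. The knob is round, 24 mm in diameter, with its top 96 mm above the table and 25 mm above the hood.
- stand: Fixed grey cell stand, a block 46 mm in x, 90 mm in y and 20 mm high, origin in the middle of its underside. Two equal pockets end to end along its y, 42 mm apart (centres), each 15 x 35.5 mm and 12 mm deep (floor 8 mm above the table); one holds the long cell and the other the square cell, either way round.
- long_cell: Long glass cell in one of the stand's pockets, 20 g. Origin mid-underside, z up: 12.5 mm wide in x, 32.5 mm long in y, glass 45 mm high, white stopper up to 50 mm. Its broad faces (+x, -x) are frosted, the only ones to grip; its narrow ends (+y, -y) are clear windows, so light must pass along y. Its y lies along the stand's y; 33 mm of glass stand above the stand.
- long_cell_windows: The two clear end windows of the long cell, 9.3 mm wide, not to be touched; origin and axes as the long cell's.
- long_cell_stopper: The white stopper of the long cell (7 x 24.5 mm, at 45 to 50 mm height), not to be touched; origin and axes as the long cell's.
- long_cell_middle (a point): The middle of the long cell, on its axis 22.5 mm above its underside.
- dropper_bottle: Small brown dropper bottle, 33 mm in diameter and 107 mm high, standing loose to the left of the work, beyond the photometer's lamp end; origin in the middle of its underside. Leave alone.
- square_cell: A short cell, 12.5 x 12.5 x 45 mm with stopper, standing in the stand's other pocket; origin in the middle of its underside. Leave alone.
Things that resemble listed ones, but are neither listed nor needed, are in the scene too. There is more than one size of the stand; the job needs the larger.

How it is judged (in metres and radians):
On the way, in this order (a step that is already met when the one before it is completed fails the run):
1. the hood is slid fully open while the long cell still stands in its pocket (value of joint hood above 0.072 m and distance of long_cell from where it was at the start of the episode below 0.02 m), for 0.2 s.
2. the long cell is lifted clear of the stand (height (world z) of long_cell above 0.03 m and contact force between the fingers and long_cell above 1 N and contact force between long_cell and stand below 0.2 N), for 0.2 s.
At the end, for the whole second after the job is handed in: Fingers hold the long cell still, upright and aligned with the light (0.12 rad), its middle within 4.5 mm sideways, 10 mm along and 9 mm in height of the beam's middle, clear of the photometer; hood open over 70 mm; square cell (upright) and dropper bottle within 30 mm of their places (x of long_cell_middle in the frame of beam between -0.0045 and 0.0045 m and y of long_cell_middle in the frame of beam between -0.01 and 0.01 m and z of long_cell_middle in the frame of beam between -0.009 and 0.009 m and angle between the y axis of long_cell and the y axis of photometer, either way round below 0.12 rad and angle between long_cell's own z axis and vertical below 0.12 rad and linear speed of long_cell below 0.02 m/s and contact force between the fingers and long_cell above 2 N and contact force between long_cell and photometer below 0.2 N and value of joint hood above 0.07 m and distance of each of square_cell, dropper_bottle from where it was at the start of the episode below 0.03 m and angle between square_cell's own z axis and vertical below 0.3 rad); the arm keeps its last pose, push and grip.
It fails at once if the fingers touch a clear window of the long cell (contact force between the fingers and long_cell_windows above 0.5 N).
It fails at once if the fingers touch the stopper of the long cell (contact force between the fingers and long_cell_stopper above 0.5 N).
It fails at once if the long cell is knocked against the photometer (contact force between long_cell and photometer above 2 N).
It fails at once if the dropper bottle is knocked over (angle between dropper_bottle's own z axis and vertical above 0.5 rad).
It also fails if it takes over 48 s, if anything falls off the work surface, if the arm or the gripper's body presses on something with over 40 N, if the wrist force passes 120 N, or if a joint passes its speed limit or range.

## Robot

A 6-joint arm with a two-finger parallel gripper is mounted at the origin on a cart in front of the work surface, level with it; the furniture and walls round the work are solid. World frame = base frame: x ahead of the robot, y to its left, z up, the work surface at z = 0. Lengths are in m, angles in degrees, forces in N, time in s.
With the tool pointing down it reaches from about 0.375 to 0.975 m from the base axis. Payload 3.8 kg.
Tool frame: the origin (TCP) lies at the very end of the fingers, on their centre line; the grasp point (between the pads) lies 19 mm behind it; z points along the fingers, y is the line along which they close (so a half turn about z gives the same grasp; the last joint's range is limited). The gripper opens to 88 mm and grips with 3 to 60 N. Pads are 18 mm wide; open, the fingers measure 123 mm over their backs; the gripper's body (75 mm by 187 mm) begins 45 mm behind the grasp point.
Start: joints at [61.713, 15.12, 91.902, -0, 72.978, -2.114], TCP at [0.298, 0.606, 0.239] pointing down, gripper open.
Joint ranges: [-150.88, 150.88], [-54.13, 125.18], [17.81, 147.31], [-75.09, 255.09], [0, 152.58], [-146.25, 146.25]. Speed limits (degrees/s): [147.25, 147.25, 180, 180, 180, 180].

## Interface

Orientations are given as [roll, pitch, yaw] about the fixed x, y, z axes, in that order (R = Rz(yaw) Ry(pitch) Rx(roll)).
In Python, from station import arm gives the robot as it stands.
- The arm moves only by the tool carry_out, never from a script. Its arguments are lists of equal length, an entry for each row: "offset": the shift along the tool's x, y, z in mm, a list of three; "turn": the turn about the tool's z in degrees; "claw": the finger opening in mm, from 0 to 88.1. In form: {"offset": [[dx, dy, dz], ...], "turn": [turn, ...], "claw": [claw, ...]}. A call has 1 to 5 rows; each row is the pose to reach, as a shift and turn from the pose commanded when the call began, along the tool's axes at that moment; what a row does not reach only later rows make up. A row lasts 1/12 s, in which the tool goes at most 41.7 mm and 7.16 degrees, less where a joint would pass 70% of its speed; a pose out of reach is approached as far as the arm can. A call with a gripper value outside its range is refused whole. The fingers move at their own pace and stop on an object; "grip_force" is the grip in N (left out, the last holds). Time passes only in rows, so rows that repeat a pose let the fingers close. It gives the time, the measured TCP pose, the force, the opening and the grip force at its end, in the units of the state.
- arm.read_state(): the state, without advancing time (a new reading comes with each control period).
- arm.grab_frame(name): name is "side" or "top"; returns a dict with "img" (480x640x3 uint8, blue, green, red), "mtx" (3x3 intrinsics, pixels), "extrinsics" (4x4, takes a point from world to camera coordinates). Camera axes: x right, y down, z forward; pixel columns grow to the right and rows downward; lengths in m; the calibration is good to about 2 mm. A picture is of the moment at which its call begins. There is no depth.
- arm.sign_off(): hands the job in; it is judged then, once.
The state is a dict: "clock": time; "q": joint angles; "joint_vel": joint speeds; "joint_efforts": joint torques, N m; "tcp_pos": TCP position; "tool_rot": TCP orientation; "ft_force": force on the tool from outside, world axes, zero at the start; "moment": the same for the moment, N m; "finger_gap": finger opening in m; "grasp_force": force on a finger pad.
Only numpy, scipy, OpenCV 4.12 (cv2) and the standard library are available. Lean on these libraries where they do the work, as an engineer would, in place of code of your own. Each camera call takes 0.05 s, during which the arm holds its last target. There are 200 camera calls.

## Working session

There is one attempt and no reset: what is moved stays moved. The work goes in short steps, Python scripts to look and compute and a tool call to move; the robot and the scene stay as the last step left them, time stands still between calls to the robot, and variables do not carry over. Pictures are saved under pics/ and viewed, at most 11 in all, crops included, and the job is handed in when it is done.

Besides the shell and the picture viewer there is one more tool, called after "Call:" as a command line: name --pt "numbers of a row" for each row, then --argument value for the rest. carry_out: Moves the arm, as the interface text tells. Its arguments: {"type":"object","properties":{"offset":{"type":"array","items":{"type":"array","items":{"type":"number"}}},"turn":{"type":"array","items":{"type":"number"}},"claw":{"type":"array","items":{"type":"number"}},"grip_force":{"type":"number"}},"required":["offset","turn","claw"]}

```bash
mkdir -p pics; python3 - <<'E'
from station import arm
import cv2
s=arm.read_state();print(s)
for n in("top","side"):
    f=arm.grab_frame(n);cv2.imwrite(f"pics/{n}0.png",f["img"]);print(n,f["mtx"].round(1).tolist(),f["extrinsics"].round(4).tolist())
E
```

```text
{'clock': 0.0, 'q': array([ 6.17132435e+01,  1.51691530e+01,  9.19802271e+01,  8.72479797e-04,
        7.29768583e+01, -2.11475268e+00]), 'joint_vel': array([-0.00714363,  0.10563375,  0.03585878, -0.02025526, -0.01732884,
        0.00305385]), 'joint_efforts': array([-1.63631462e-04, -5.02125585e+01, -3.56875455e+01,  7.29133165e-02,
        2.95201130e-02, -1.81359678e-04]), 'tcp_pos': array([0.29739082, 0.60517555, 0.23739774]), 'tool_rot': array([-1.79873878e+02, -5.49144335e-03,  1.53827734e+02]), 'ft_force': array([-0.15730536, -0.14628845,  0.17969599]), 'moment': array([ 0.02745507,  0.04133134, -0.06651339]), 'grasp_force': 0.0, 'finger_gap': 0.08825550093561815}
top [[474.1, 0.0, 318.7], [0.0, 474.1, 237.1], [0.0, 0.0, 1.0]] [[-0.0174, -0.9995, 0.0251, 0.1495], [-0.9906, 0.0138, -0.136, 0.445], [0.1356, -0.0273, -0.9904, 1.0415], [0.0, 0.0, 0.0, 1.0]]
side [[621.6, 0.0, 320.4], [0.0, 621.6, 230.7], [0.0, 0.0, 1.0]] [[-0.9739, -0.2255, -0.0263, 0.4533], [-0.0612, 0.3725, -0.926, 0.0406], [0.2186, -0.9002, -0.3766, 1.5819], [0.0, 0.0, 0.0, 1.0]]
```

View pics/top0.png

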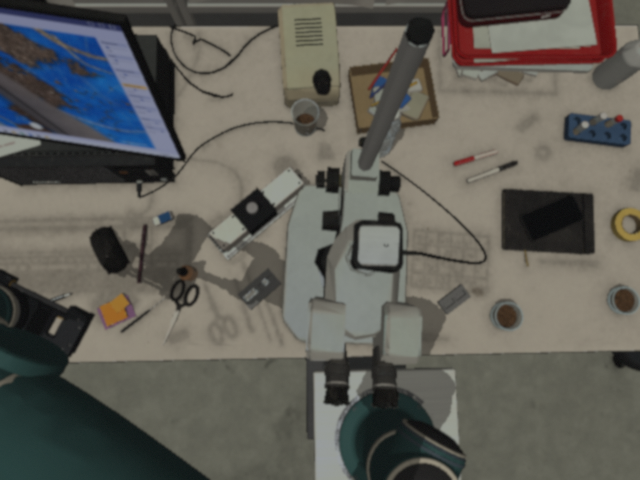

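View pics/side0.png

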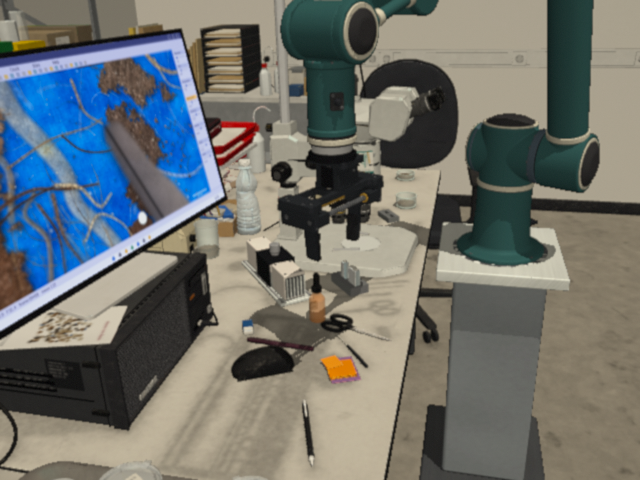

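The top view shows the photometer around (257,212), with its hood and knob at (253,212). There are two stand candidates: (259,288), which is larger, and (453,298), which is smaller. The dropper bottle is at (185,271). In the side view the photometer is at (275,270), the stand at (348,278) and the bottle at (317,300). Next I'll enlarge these.

```bash
python3 - <<'E'
import cv2,numpy as np
a=cv2.imread("pics/top0.png");b=cv2.imread("pics/side0.png")
c=cv2.resize(a[160:320,195:325],None,fx=3.6,fy=3.6,interpolation=cv2.INTER_CUBIC)
d=cv2.resize(a[275:320,430:475],None,fx=3.6,fy=3.6,interpolation=cv2.INTER_CUBIC)
c2=np.zeros((576,640,3),np.uint8);c2[:c.shape[0],:c.shape[1]]=c;c2[:162,478:640]=d
cv2.imwrite("pics/topc.png",c2)
cv2.imwrite("pics/sidec.png",cv2.resize(b[225:330,235:375],None,fx=5.6,fy=5.6,interpolation=cv2.INTER_CUBIC))
E
```

```text
(no output)
```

View pics/topc.png

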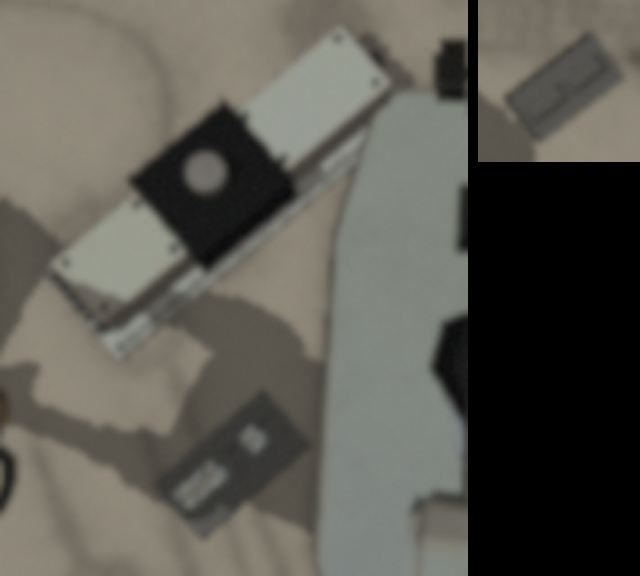

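View pics/sidec.png

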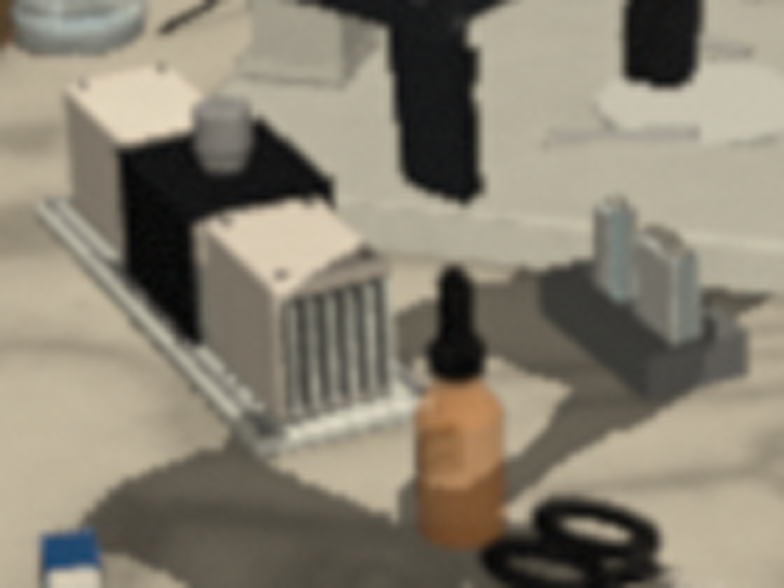

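The larger stand at (259,288) holds both cells, while the smaller one at (453,298) is empty, so I want the first. The long cell's stopper is at about (250,295) and the square cell's at (265,281). The knob is at (252,207). The lamp end, which is shorter and has a grille, is at lower left, so -y points to the upper right. Next I'll measure.

```bash
cat > h.py <<'E'
import cv2,numpy as np
from station import arm
def cam(n):
    f=arm.grab_frame(n);return f["img"],np.array(f["mtx"]),np.array(f["extrinsics"])
def plane(c,uv,z):
    _,K,E=c;R,t=E[:3,:3],E[:3,3];o=-R.T@t
    d=(R.T@np.linalg.inv(K)@np.c_[np.atleast_2d(uv),np.ones(len(np.atleast_2d(uv)))].T).T
    return o+d*((z-o[2])/d[:,2])[:,None]
def proj(c,p):
    _,K,E=c;q=(K@(E[:3,:3]@np.atleast_2d(p).T+E[:3,3:])).T;return q[:,:2]/q[:,2:]
def tri(a,b,ua,ub):
    X=cv2.triangulatePoints(a[1]@a[2][:3],b[1]@b[2][:3],np.array(ua,float).reshape(2,1),np.array(ub,float).reshape(2,1));return (X[:3]/X[3]).ravel()
def blobs(m,n=3,off=(0,0)):
    c,_=cv2.findContours(m.astype(np.uint8)*255,cv2.RETR_EXTERNAL,cv2.CHAIN_APPROX_NONE)
    return [x+np.array(off) for x in sorted(c,key=cv2.contourArea)[::-1][:n]]
E
python3 - <<'E'
from h import *
np.set_printoptions(precision=4,suppress=True)
T=cam("top");S=cam("side");a=T[0];hs=cv2.cvtColor(a,cv2.COLOR_BGR2HSV)
for n,p in dict(housing=(285,190),lamp=(222,233),table=(240,180),hood=(250,225),knob=(252,207),stop=(250,295),sq=(265,281),stand=(276,283),shadow=(265,260),mic=(300,250)).items(): print(n,a[p[1],p[0]],hs[p[1],p[0]])
P={k:np.array(v)/3.6+[195,160] -0.36 for k,v in dict(L=(50,262),U=(342,25),R=(393,82),knob=(205,171),hoodL=(131,181),hoodU=(225,100),hoodR=(296,190),hoodD=(208,267)).items()}
Q={k:np.array(v)/5.6+[235,225]-0.4 for k,v in dict(U=(165,65),far=(65,92),knob=(222,105),L=(270,300)).items()}
for k in('L','U','R'): print(k,P[k],plane(T,P[k],.066)[0])
for k in('hoodL','hoodU','hoodR','hoodD'): print(k,plane(T,P[k],.071)[0])
print('knob',plane(T,P['knob'],.096)[0],plane(S,Q['knob'],.096)[0],'tri',tri(T,S,P['knob'],Q['knob']))
for k,v in dict(stA=(265,391),stB=(312,440),stC=(205,528),stD=(157,485)).items(): print(k,plane(T,np.array(v)/3.6+[195,160]-.36,.020)[0])
for k,v in dict(long=(200,485),sq=(254,438)).items(): print(k,plane(T,np.array(v)/3.6+[195,160]-.36,.058)[0])
print('bottle side base',plane(S,np.array([460,530])/5.6+[235,225],0))
E
```

```text
housing [147 156 152] [ 43  15 156]
lamp [143 155 152] [ 38  20 155]
table [102 114 120] [ 20  38 120]
hood [26 25 25] [120  10  26]
knob [103 108 111] [ 19  18 111]
stop [ 96 103 105] [ 23  22 105]
sq [104 110 109] [ 35  14 110]
stand [54 56 57] [20 13 57]
shadow [78 87 91] [21 36 91]
mic [129 136 130] [ 56  13 136]
L [208.5289 232.4178] [0.4557 0.3822 0.066 ]
U [289.64   166.5844] [0.601  0.2053 0.066 ]
R [303.8067 182.4178] [0.5646 0.1744 0.066 ]
hoodL [0.5038 0.3333 0.071 ]
hoodU [0.5532 0.2767 0.071 ]
hoodR [0.497  0.2339 0.071 ]
hoodD [0.4507 0.2868 0.071 ]
knob [0.5043 0.2859 0.096 ] [0.5024 0.2883 0.096 ] tri [0.5037 0.2858 0.0949]
stA [0.3794 0.257  0.02  ]
stB [0.3484 0.2279 0.02  ]
stC [0.2953 0.2942 0.02  ]
stD [0.3222 0.3239 0.02  ]
long [0.321  0.2929 0.058 ]
sq [0.3485 0.2606 0.058 ]
bottle side base [[0.3706 0.4388 0.    ]]
```

```bash
python3 - <<'E'
from h import *
np.set_printoptions(precision=4,suppress=True)
T=(cv2.imread("pics/top0.png"),)+cam("top")[1:];a=T[0];S=(cv2.imread("pics/side0.png"),)+cam("side")[1:]
hs=cv2.cvtColor(a,cv2.COLOR_BGR2HSV)
def cornerlines(m,z,name,off):
    for c in blobs(m,2,off):
        if cv2.contourArea(c)<40: continue
        W=plane(T,c[:,0,:].astype(float),z)[:,:2]*1000
        r=cv2.minAreaRect(W.astype(np.float32)); b=cv2.boxPoints(r)
        l=max((b[1]-b[0],b[2]-b[1]),key=np.linalg.norm); print(name,'c',np.array(r[0]),'size',np.array(r[1]),'ydir yaw',np.degrees(np.arctan2(l[1],l[0]))%180-90,'cent',W.mean(0))
x0,y0=195,160
m=(hs[y0:260,x0:310,2]>138)&(hs[y0:260,x0:310,1]<26)
cornerlines(m,.066,'housing',(x0,y0))
m=hs[y0:260,x0:300,2]<45
cornerlines(m,.071,'hood',(x0,y0))
s=hs[262:316,232:288]
m=(s[...,2]<66)&(s[...,1]<30)
m=cv2.morphologyEx(m.astype(np.uint8),cv2.MORPH_CLOSE,np.ones((9,9)))>0
cornerlines(m,.02,'stand',(232,262))
V=a[262:316,232:288].max(2).astype(float)
# stopper weighted centroids
for n,(u,v) in dict(long=(250.2,294.4),sq=(265.2,281.3)).items():
    yy,xx=np.mgrid[262:316,232:288];w=np.clip(V-75,0,None)*(np.hypot(xx-u,yy-v)<(9 if n=='long' else 6))
    cu=[(w*xx).sum()/w.sum(),(w*yy).sum()/w.sum()];C=np.cov(np.vstack([xx.ravel(),yy.ravel()]),aweights=w.ravel());e=np.linalg.eigh(C)
    p=plane(T,[cu,np.array(cu)+3*e[1][:,1]],.058);d=p[1]-p[0];print(n,cu,p[0],'yaw',np.degrees(np.arctan2(d[1],d[0]))%180-90)
E
```

```text
housing c [556.6909 223.6584] size [46.6719 79.8507] ydir yaw 39.86827 cent [555.8372 224.3784]
housing c [458.9805 340.5306] size [45.5183 60.1204] ydir yaw 40.96202 cent [461.0565 340.0271]
hood c [500.4504 282.301 ] size [70.5443 74.089 ] ydir yaw 39.245728 cent [500.1137 281.5338]
stand c [333.9642 277.7982] size [45.7345 87.2389] ydir yaw 40.154938 cent [334.711  278.5997]
long [np.float64(250.23959827833573), np.float64(294.44404591104734)] [0.3209 0.2928 0.058 ] yaw 36.09333511382559
sq [np.float64(265.0032751091703), np.float64(281.5043668122271)] [0.3481 0.261  0.058 ] yaw -52.31895184076936
```

```bash
cat >> h.py <<'E'
def go(c,psi,goal,gpsi):  # commanded xyz (mm), yaw -> tool offset, turn
    p=np.radians(psi);d=np.array(goal,float)-np.array(c,float)
    return np.round([np.cos(p)*d[0]+np.sin(p)*d[1],np.sin(p)*d[0]-np.cos(p)*d[1],-d[2]],1),round(psi-gpsi,1)
E
python3 -c "
from h import *
print(go([298,606,239],153.83,[478,326,150],90))"
```

```text
(array([-285. , -171.9,   89. ]), 63.8)
```

Call:
carry_out --pt "-28 -17 0" --pt "-57 -34 0" --pt "-85 -51 0" --pt "-114 -68 0" --pt "-142 -86 0" --turn '[6.4,12.8,19.2,25.6,32]' --claw '[0,0,0,0,0]'

```text
clock: 0.72
tcp_pos: [0.3878, 0.4648, 0.2386]
tool_rot: [180.0, 0.0, 121.5]
ft_force: [1.0, -0.2, 0.1]
finger_gap: 0.0573
grasp_force: 0.0
```

```bash
python3 -c "
from h import *
p=np.radians(153.83)
R=np.array([[np.cos(p),np.sin(p)],[np.sin(p),-np.cos(p)]])
c=np.array([298,606])+R@[-142,-86];print(c,go([*c,239],121.83,[478,326,150],90))"
```

```text
[387.51440239 466.18879958] (array([-166.8,    2.9,   89. ]), 31.8)
```

Call:
carry_out --pt "-34 0 0" --pt "-68 1 10" --pt "-102 2 30" --pt "-136 3 50" --pt "-166.8 3 70" --turn '[6.4,12.8,19.2,25.6,31.8]' --claw '[0,0,0,0,0]'

```text
clock: 1.13
tcp_pos: [0.479, 0.3243, 0.1686]
tool_rot: [179.9, -0.0, 89.7]
ft_force: [0.7, -0.2, 0.5]
finger_gap: 0.0235
grasp_force: 0.0
```

```bash
python3 - <<'E'
from h import *
s=arm.read_state();print(s["tcp_pos"],s["tool_rot"],s["finger_gap"])
T=cam("top");S=cam("side")
cv2.imwrite("pics/m1.png",np.hstack([cv2.resize(T[0][130:330,150:330],(400,444)),cv2.resize(S[0][190:340,210:360],(400,400))[:400].copy() if 0 else cv2.resize(S[0][180:347,225:375],(400,444))]))
E
```

```text
[0.47895113 0.32430229 0.16862421] [ 1.79906686e+02 -4.03960417e-02  8.96991514e+01] 0.023487853649635876
```

View pics/m1.png

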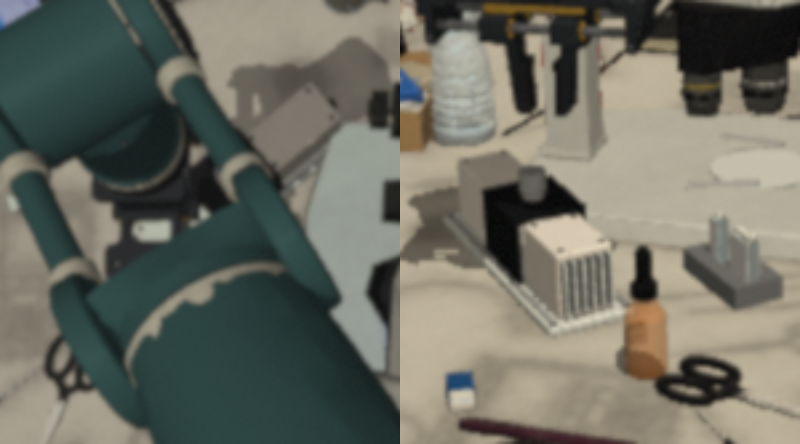

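The side view shows the fingers above the lamp side, with the knob at crop (533,183) untouched. The top view is blocked by the arm. Next I lower behind the knob.

Call:
carry_out --pt "0 0 25" --pt "0 0 50" --pt "0 0 75" --pt "0 0 87" --pt "0 0 87" --turn '[0,0,0,0,0]' --claw '[0,0,0,0,0]'

```text
clock: 1.65
tcp_pos: [0.4752, 0.3251, 0.0787]
tool_rot: [-179.7, 0.2, 90.1]
ft_force: [-0.3, -0.6, -0.1]
finger_gap: 0.0005
grasp_force: 0.0
```

Call:
carry_out --pt "-9 7.5 0" --pt "-18 15 0" --pt "-27 22.5 0" --pt "-36 30 0" --pt "-45 37.5 0" --turn '[0,0,0,0,0]' --claw '[0,0,0,0,0]'

```text
clock: 2.07
tcp_pos: [0.5176, 0.2806, 0.0836]
tool_rot: [179.8, -0.1, 90.0]
ft_force: [-0.6, 2.8, 2.9]
finger_gap: 0.0004
grasp_force: 1.3
```

Call:
carry_out --pt "-9 7.5 0" --pt "-18 15 0" --pt "-27 22.5 0" --pt "-35.4 29.1 0" --pt "-35.4 29.1 0" --turn '[0,0,0,0,0]' --claw '[0,0,0,0,0]'

```text
clock: 2.48
tcp_pos: [0.545, 0.2469, 0.0827]
tool_rot: [-179.9, -0.3, 89.8]
ft_force: [-3.0, 10.8, 6.4]
finger_gap: 0.0002
grasp_force: 5.4
```

```bash
python3 - <<'E'
from h import *
s=arm.read_state();print(s["clock"],s["tcp_pos"],s["ft_force"])
T=cam("top");S=cam("side");c=cv2.resize(S[0][200:330,225:375],(600,520))
cv2.imwrite("pics/m2.png",c)
E
```

```text
2.4833 [0.54502731 0.24690145 0.08270553] [-2.96174865 10.84460886  6.37754429]
```

View pics/m2.png

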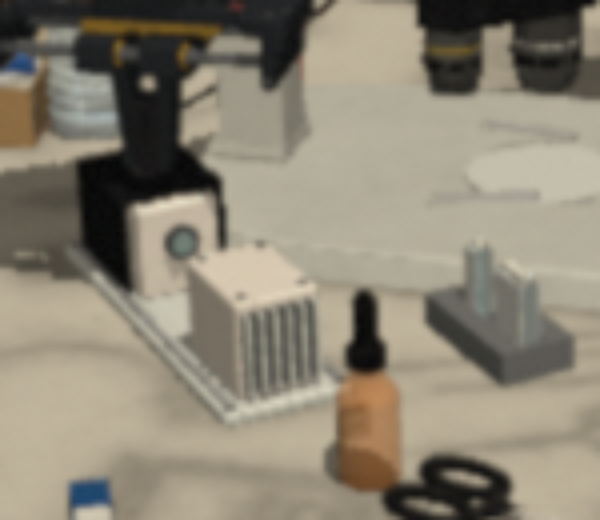

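The hood is over the detector against its end stop, and the detector lens is visible at crop (183,243). Now I back off and rise.

Call:
carry_out --pt "6 -5 0" --pt "8 -6 -30" --pt "8 -6 -65" --pt "8 -6 -100" --pt "8 -6 -100" --turn '[0,0,0,0,0]' --claw '[0,0,20,40,50]'

```text
clock: 3.0
tcp_pos: [0.542, 0.254, 0.1889]
tool_rot: [179.5, -0.2, 90.0]
ft_force: [1.2, 1.2, 1.1]
finger_gap: 0.0184
grasp_force: 0.0
```

```bash
python3 - <<'E'
from h import *
np.set_printoptions(precision=4,suppress=True)
print(go([538.6,253.6,182],90,[321,293,160],130))
S=cam("side");g=S[0];hs=cv2.cvtColor(g,cv2.COLOR_BGR2HSV)
for n,p in dict(long=[.3209,.2928,.058],sq=[.3481,.2609,.058],beam=[.503,.2855,.042]).items(): print(n,proj(S,p))
c=g[255:315,325:375];cv2.imwrite("pics/s3.png",cv2.resize(c,None,fx=11,fy=9.5,interpolation=cv2.INTER_CUBIC))
E
```

```text
(array([  39.4, -217.6,   22. ]), -40)
long [[353.6608 265.4393]]
sq [[344.277  258.5701]]
beam [[275.6502 264.573 ]]
```

View pics/s3.png

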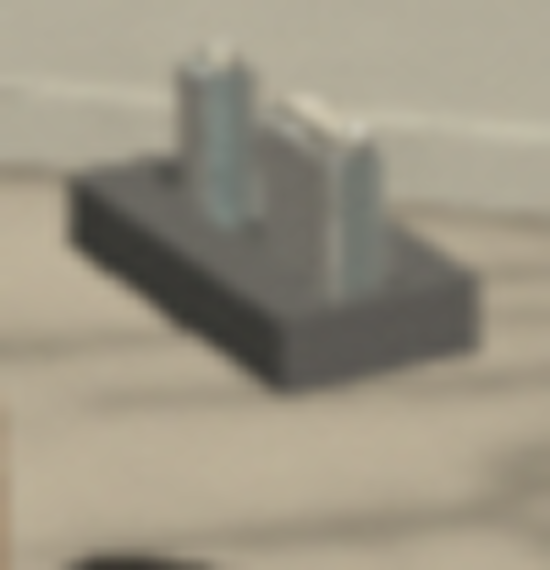

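The side view puts the long cell's stopper at about (353.8, 265.9). Projecting the top-view estimate gives (353.7, 265.4), so the two agree. The tall clear strip is its end window, which faces the lower-left camera side.

Call:
carry_out --pt "6 -36 0" --pt "13 -72 0" --pt "20 -108 0" --pt "26 -144 0" --pt "33 -180 0" --turn '[-7,-14,-21,-28,-35]' --claw '[60,60,60,60,60]'

```text
clock: 3.47
tcp_pos: [0.3556, 0.2845, 0.1793]
tool_rot: [-179.7, 0.1, 125.3]
ft_force: [0.0, 0.5, 0.2]
finger_gap: 0.0557
grasp_force: 0.0
```

```bash
python3 - <<'E'
from h import *
# commanded now: 538.6-180, 253.6+33, 182, yaw 125
print(go([358.6,286.6,182],125,[321,293,120],130))
E
```

```text
(array([ 26.8, -27.1,  62. ]), -5)
```

Call:
carry_out --pt "14 -14 10" --pt "26.8 -27.1 30" --pt "26.8 -27.1 62" --pt "26.8 -27.1 62" --pt "26.8 -27.1 62" --turn '[-5,-5,-5,-5,-5]' --claw '[50,50,50,50,50]'

```text
clock: 3.88
tcp_pos: [0.3184, 0.2904, 0.117]
tool_rot: [-179.6, 0.0, 130.1]
ft_force: [-0.1, -0.0, 0.3]
finger_gap: 0.0499
grasp_force: 0.0
```

Call:
carry_out --pt "0 0 0" --pt "0 0 0" --pt "0 0 0" --pt "0 0 0" --pt "0 0 0" --turn '[0,0,0,0,0]' --claw '[50,50,50,50,50]'

```text
clock: 4.3
tcp_pos: [0.3216, 0.2931, 0.1206]
tool_rot: [179.9, 0.0, 130.0]
ft_force: [-0.2, -0.1, -0.9]
finger_gap: 0.0497
grasp_force: 0.0
```

```bash
python3 - <<'E'
from h import *
s=arm.read_state();print(s["tcp_pos"],s["tool_rot"])
T=cam("top");S=cam("side");p=s["tcp_pos"];y=np.array([.766,.643,0])
for k in(0,.025,-.025): print(proj(S,p+k*y))
cv2.imwrite("pics/m4.png",np.hstack([cv2.resize(T[0][130:330,160:320],(400,500)),cv2.resize(S[0][200:320,280:376],(400,500))]))
E
```

```text
[0.32162864 0.29310416 0.12062197] [1.79909107e+02 4.57668208e-03 1.29999380e+02]
[[353.12480192 239.24274877]]
[[342.98768403 241.55512845]]
[[363.10782929 236.96551869]]
```

View pics/m4.png

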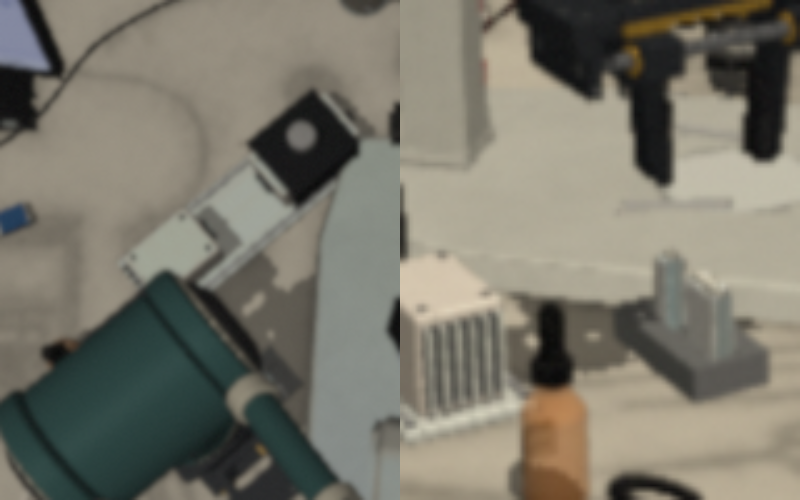

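The top view shows the hood open with its knob at crop (300,135) and the gap clear. In the side view the open fingers straddle the long cell's line. Now I measure the beam and lower.

```bash
python3 - <<'E'
from h import *
np.set_printoptions(precision=4,suppress=True)
T=cam("top");S=cam("side");a=T[0];hs=cv2.cvtColor(a,cv2.COLOR_BGR2HSV)
m=(hs[160:215,250:310,2]<50);b=blobs(m,1,(250,160))[0];hull=cv2.convexHull(b)
f=np.zeros(a.shape[:2],np.uint8);cv2.fillPoly(f,[hull],1);f=cv2.erode(f,np.ones((5,5)))
k=blobs((f>0)&(hs[...,2]>70),1)[0];M=cv2.moments(k);ku=[M['m10']/M['m00'],M['m01']/M['m00']]
kp=plane(T,ku,.096)[0];print('knob',ku,kp,cv2.contourArea(k))
W=(plane(T,hull[:,0,:].astype(float),.071)[:,:2]*1000).astype(np.float32);print('hood',cv2.minAreaRect(W))
y=np.array([-.6395,.7688]);print('beam from knob',kp[:2]+.08*y)
# lens in side view
g=S[0];cv2.imwrite("pics/side5.png",g);sg=cv2.cvtColor(g,cv2.COLOR_BGR2GRAY)[245:280,255:285].astype(int)
for yaw in(39.8,):
  t=np.radians(yaw);y=np.array([-np.sin(t),np.cos(t),0])
  print('pred lens face side',proj(S,np.array([.503,.2855,.042])-.030*y))
np.set_printoptions(linewidth=200);print(sg[:, :])
E
```

```text
knob [279.97928436911485, 183.74952919020714] [0.5546 0.2253 0.096 ] 88.5
hood ((549.7235717773438, 222.8190155029297), (70.4320068359375, 75.04236602783203), 40.18773651123047)
beam from knob [0.5034 0.2868]
pred lens face side [[270.609  259.7857]]
[[ 18  22  20 ... 174 173 172]
 [ 20  20  18 ... 174 174 172]
 [ 20  19  19 ... 174 172 172]
 ...
 [136 158 153 ... 118 145 174]
 [130 140 159 ... 112 132 155]
 [150 130 140 ... 112 128 146]]
```

Call:
carry_out --pt "0 0 25" --pt "0 0 50" --pt "0 0 70" --pt "0 0 85" --pt "0 0 90" --turn '[0,0,0,0,0]' --claw '[50,50,50,50,50]'

```text
clock: 4.92
tcp_pos: [0.319, 0.2914, 0.0273]
tool_rot: [-179.7, -0.0, 130.0]
ft_force: [-0.0, -0.4, 0.5]
finger_gap: 0.05
grasp_force: 0.0
```

Call:
carry_out --pt "0 0 2" --pt "0 0 4" --pt "0 0 4" --pt "0 0 4" --pt "0 0 4" --turn '[0,0,0,0,0]' --claw '[50,40,30,20,10]' --grip_force 15

```text
clock: 5.33
tcp_pos: [0.3215, 0.2934, 0.0267]
tool_rot: [179.9, 0.0, 130.0]
ft_force: [-0.5, -0.3, -0.4]
finger_gap: 0.0255
grasp_force: 0.0
```

Call:
carry_out --pt "0 0 0" --pt "0 0 0" --pt "0 0 0" --pt "0 0 0" --pt "0 0 0" --turn '[0,0,0,0,0]' --claw '[5,5,5,5,5]'

```text
clock: 5.75
tcp_pos: [0.3212, 0.2931, 0.0262]
tool_rot: [179.9, 0.0, 130.0]
ft_force: [-0.2, -0.4, 5.1]
finger_gap: 0.0123
grasp_force: 15.0
```

Call:
carry_out --pt "0 0 -5" --pt "0 0 -15" --pt "0 0 -30" --pt "0 0 -45" --pt "0 0 -60" --turn '[0,0,0,0,0]' --claw '[5,5,5,5,5]'

```text
clock: 6.17
tcp_pos: [0.32, 0.2921, 0.0865]
tool_rot: [-179.9, -0.0, 130.0]
ft_force: [0.3, 0.8, -0.3]
finger_gap: 0.0121
grasp_force: 15.0
```

Call:
carry_out --pt "0 0 -10" --pt "0 0 -20" --pt "0 0 -30" --pt "0 0 -40" --pt "0 0 -40" --turn '[0,0,0,0,0]' --claw '[5,5,5,5,5]'

```text
clock: 6.58
tcp_pos: [0.3218, 0.2936, 0.1278]
tool_rot: [179.8, 0.0, 130.0]
ft_force: [0.3, 0.8, -0.1]
finger_gap: 0.0125
grasp_force: 15.0
```

```bash
python3 - <<'E'
from h import *
s=arm.read_state();print(s["tcp_pos"],s["tool_rot"],s["ft_force"])
S=cam("side");cv2.imwrite("pics/m6.png",cv2.resize(S[0][215:315,290:390],(600,600),interpolation=cv2.INTER_CUBIC))
print(go([321,293,126],130,[503.2,286,126],130))
E
```

```text
[0.32181654 0.29361942 0.12784726] [1.79814631e+02 2.41257155e-03 1.30027933e+02] [ 0.25399756  0.82011614 -0.06588339]
(array([-122.5,  135.1,   -0. ]), 0)
```

View pics/m6.png

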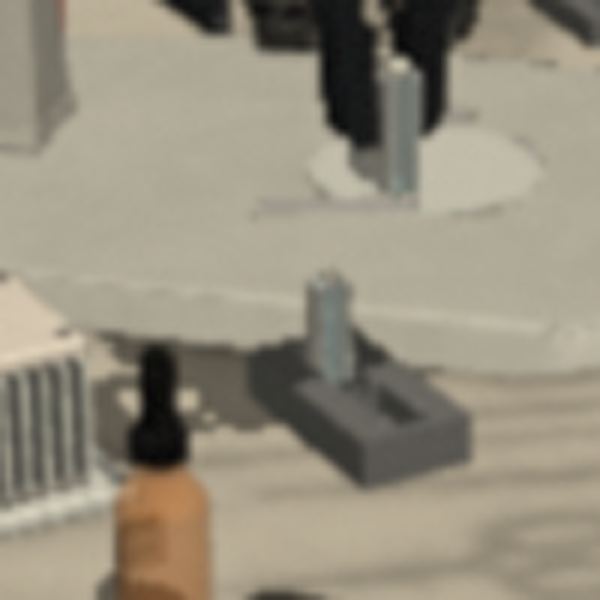

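The cell hangs upright between the fingers at crop (400,130), and the square cell is undisturbed at (330,325). Now I carry it over the gap.

Call:
carry_out --pt "-17.5 19.3 0" --pt "-35 38.6 0" --pt "-52.5 57.9 0" --pt "-70 77.2 0" --pt "-87.5 96.5 0" --turn '[0,0,0,0,0]' --claw '[5,5,5,5,5]'

```text
clock: 7.05
tcp_pos: [0.4515, 0.2873, 0.1246]
tool_rot: [-179.9, -0.0, 130.0]
ft_force: [-0.6, -0.0, -0.9]
finger_gap: 0.0123
grasp_force: 15.0
```

Call:
carry_out --pt "-17.5 19.3 0" --pt "-30 32 0" --pt "-35 38.6 0" --pt "-35 38.6 0" --pt "-35 38.6 0" --turn '[0,0,0,0,0]' --claw '[5,5,5,5,5]'

```text
clock: 7.47
tcp_pos: [0.5021, 0.2856, 0.1247]
tool_rot: [-179.9, -0.0, 130.0]
ft_force: [-0.7, -0.2, -0.6]
finger_gap: 0.0122
grasp_force: 15.0
```

```bash
python3 - <<'E'
from h import *
np.set_printoptions(precision=1,suppress=True)
s=arm.read_state();print(s["tcp_pos"]*1000,s["tool_rot"],s["ft_force"])
S=cam("side");cv2.imwrite("pics/m7.png",cv2.resize(S[0][215:295,235:315],(600,600),interpolation=cv2.INTER_CUBIC))
y=np.array([-.643,.766,0]);x=np.array([.766,.643,0]);p=s["tcp_pos"]
f=lambda q:(proj(S,q)-[235,215])*7.5+3.5
c=p+.01625*y
for e in(-.00465,.00465):
  print('window bottom/top',f(c+e*x+[0,0,-.018]),f(c+e*x+[0,0,.027]))
for e in(-.00625,.00625): print('glass edge bottom',f(c+e*x+[0,0,-.018]))
E
```

```text
[502.1 285.6 124.7] [-179.9   -0.   130. ] [-0.7 -0.2 -0.6]
window bottom/top [[335.6 195. ]] [[327.7  53.6]]
window bottom/top [[306.7 201.2]] [[298.5  59.6]]
glass edge bottom [[340.5 193.9]]
glass edge bottom [[301.7 202.3]]
```

View pics/m7.png

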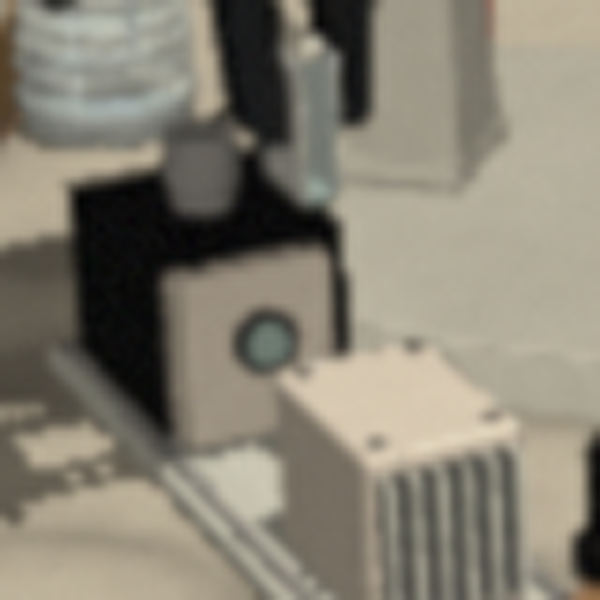

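The cell hangs above the gap with its window at crop (315,120). The detector lens is at crop (267,343), which is image (270.1, 260.3). Its position sets the final correction.

```bash
python3 - <<'E'
from h import *
np.set_printoptions(precision=1,suppress=True)
S=cam("side");T=cam("top");y=np.array([-.643,.766,0]);x=np.array([.766,.643,0])
b=(plane(S,[270.1,260.3],.042)[0]+.030*y)*1000
print('beam side',b,'in x,y of ph rel (503.2,286):',(b-[503.2,286,42])@x,(b-[503.2,286,42])@y)
for n,q in dict(L=[455.7,382.2,66],U=[601.0,205.3,66],R=[564.6,174.4,66],knob0=[503.7,285.8,66],knob1=[554.6,225.3,66]).items():
  d=np.array(q)-[503.2,286,66];print(n,d@x,d@y)
E
```

```text
beam side [503.2 288.4  42. ] in x,y of ph rel (503.2,286): 1.5465825729060034 1.7874207147167493
L 25.471599999999995 104.23169999999999
U 23.02470000000002 -124.7016
R -24.726399999999973 -124.96580000000002
knob0 0.2544000000000073 -0.4746999999999913
knob1 0.3423000000000337 -79.54640000000002
```

Call:
carry_out --pt "0 0.5 15" --pt "0 0.5 32" --pt "0 0.5 49" --pt "0 0.5 64" --pt "0 0.5 75" --turn '[0,0,0,0,0]' --claw '[5,5,5,5,5]'

```text
clock: 8.03
tcp_pos: [0.5016, 0.286, 0.0494]
tool_rot: [-179.9, -0.0, 130.1]
ft_force: [0.5, -0.1, 0.3]
finger_gap: 0.0123
grasp_force: 15.0
```

Call:
carry_out --pt "0 0 6" --pt "0 0 11" --pt "0 0 12.5" --pt "0 0 12.5" --pt "0 0 12.5" --turn '[0,0,0,0,0]' --claw '[5,5,5,5,5]'

```text
clock: 8.45
tcp_pos: [0.5039, 0.2865, 0.0389]
tool_rot: [179.9, 0.0, 130.0]
ft_force: [0.3, 0.4, -0.1]
finger_gap: 0.0124
grasp_force: 15.0
```

Call:
carry_out --pt "0 0 0" --pt "0 0 0" --pt "0 0 0" --pt "0 0 0" --pt "0 0 0" --turn '[0,0,0,0,0]' --claw '[5,5,5,5,5]'

```text
clock: 8.87
tcp_pos: [0.5035, 0.2862, 0.0384]
tool_rot: [180.0, 0.0, 130.0]
ft_force: [0.0, 0.4, -0.2]
finger_gap: 0.0122
grasp_force: 15.0
```

```bash
python3 - <<'E'
from h import *
np.set_printoptions(precision=1,suppress=True)
s=arm.read_state();print(s["clock"],s["tcp_pos"]*1000,s["tool_rot"],s["ft_force"],s["joint_vel"])
S=cam("side");T=cam("top")
f=lambda q:(proj(S,q)-[225,200])*5-.5*0
cv2.imwrite("pics/m8.png",cv2.resize(S[0][200:320,225:375],(750,600),interpolation=cv2.INTER_CUBIC))
c=s["tcp_pos"]+.01625*np.array([-.643,.766,0]);print('near window centre bottom,top,middle',f(c+[0,0,-.018]),f(c+[0,0,.027]),f(c+[0,0,.0045]))
E
```

```text
8.8667 [503.5 286.2  38.4] [180.   0. 130.] [ 0.   0.4 -0.2] [-0.1  0.2  0.1 -0.1 -0.1  0. ]
near window centre bottom,top,middle [[268.3 379.7]] [[263.1 289.6]] [[265.7 334.9]]
```

View pics/m8.png

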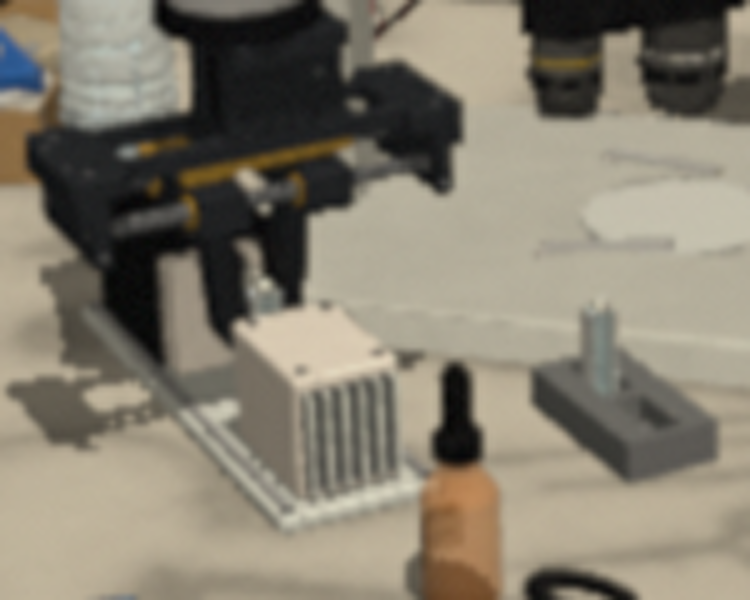

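The cell is in the gap, with its window top at crop (264,290) as predicted. There are no contact forces, the hood is open, and the square cell and bottle are in place. I'm handing in.

```bash
python3 -c "
from station import arm
print(arm.sign_off())"
```

```text
the job is handed in; nothing more can be done
None
```

I slid the hood fully open, lifted the long cell by its frosted faces, and handed the job in at about 9 s with it held still in the light path. By my measurements it is within about 2 mm of the beam's middle, with no contact force at the wrist, but the sign-off returned no verdict.

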